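Put the touch-up kit back in its tray

ROBOT

A 6-joint arm with a two-finger parallel gripper is mounted at the origin on a cart in front of the work surface, level with it; the furniture and walls round the work are solid. World frame = base frame: x ahead of the robot, y to its left, z up, the work surface at z = 0. Lengths are in m, angles in rad, forces in N, time in s.
With the tool pointing down it reaches from about 0.325 to 1 m from the base axis. Payload 5.1 kg.
Tool frame: the origin (TCP) lies at the very end of the fingers, on their centre line; the grasp point (between the pads) lies 19 mm behind it (env.grip_point_offset is the z of the grasp point in the tool frame, in m); z points along the fingers, y is the line along which they close (so a half turn about z gives the same grasp; the last joint's range is limited). The gripper opens to 85 mm and grips with 20 to 120 N. Pads are 22 mm wide; open, the fingers measure 114 mm over their backs; the gripper's body (76 mm by 85 mm) begins 54 mm behind the grasp point. The pads swing forward as they close: fully open they stand 13 mm farther back than shut.
Start: joints at [1.092, 0.124, 1.65, -0, 1.367, -0.083], TCP at [0.251, 0.6, 0.2] pointing down, gripper open.
Joint ranges: [-2.61, 2.61], [-1.02, 2.33], [0.03, 2.71], [-1.35, 4.49], [0.32, 2.68], [-2.91, 2.91]. Speed limits (rad/s): [2.57, 2.57, 3.14, 3.14, 3.14, 3.14].

INTERFACE

Orientations are given as a 3x3 rotation matrix whose columns are the frame's x, y, z axes.
In Python, from bench import env gives the robot as it stands. The module is installed in compiled form; this text tells all that it offers.
- The arm moves only by the tool arm_command, never from a script. Its argument "deltas" is a list of rows, each a list of 7 numbers: the shift along the tool's x, y, z in mm, then the turn, a rotation vector about the tool's x, y, z in degrees, then the opening in per cent of the stroke, from 0 (shut) to 100 (fully open). A call has 1 to 12 rows; each row shifts and turns the commanded pose from where the row before left it, along the tool's axes as they then stand; what a row does not reach is not made up. A row lasts 1/10 s, in which the tool goes at most 50 mm and 8.59 degrees, less where a joint would pass 70% of its speed; a pose out of reach is approached as far as the arm can. A call is refused whole if a number of a shift passes 50 or a number of a turn 8.59, either way. A call with a gripper value outside its range is refused whole. The fingers move at their own pace and stop on an object; "force" is the grip in N (left out, the last holds). Time passes only in rows, so rows that do not move let the fingers close. It gives the time, the measured TCP pose, the force, the opening and the grip force at its end, in the units of the state.
- env.get_state(): the state, without advancing time (a new reading comes with each control period).
- env.capture(name): name is "scene" or "top"; returns a dict with "pixels" (400x640x3 uint8, blue, green, red), "camera_matrix" (3x3 intrinsics, pixels), "rvec" (rotation vector, rad) and "tvec" (3), from world to camera coordinates, as OpenCV has them. Camera axes: x right, y down, z forward; pixel columns grow to the right and rows downward; lengths in m; the calibration is good to about 2 mm. A picture is of the moment at which its call begins. There is no depth.
- env.finish_job(): hands the job in; it is judged then, once.
Trained networks look in a picture, given as the dict that the camera call returned (one of the last four; its "shot" number tells which), for a name from the list of things; names that differ only in an ending like _2 or _b are one class to them, and where a whole thing is asked for, a point or a joint stands for the part that bears it (a point fixed in the world has none). Each returns a list of dicts, best first, with "score" (0 to 1); they miss things now and then, are a little off and sometimes report something else, mostly with a low value. They report only what shows in the picture. A call takes as long as a camera call.
- env.find_in(picture, thing): "box" ([left, top, width, height] in pixels, round what is visible of it).
- env.mark_of(picture, thing): "uv" ([column, row] in pixels: a listed point, or the origin of a listed thing).
The state is a dict: "time": time; "joint_pos": joint angles; "joint_velocities": joint speeds; "effort": joint torques, N m; "eef_pos": TCP position; "tcp_rot": TCP orientation; "wrist_force": force on the tool from outside, world axes, zero at the start; "moment": the same for the moment, N m; "width": finger opening in m; "gripper_force": force on a finger pad.
Only numpy, scipy, OpenCV 4.12 (cv2) and the standard library are available. Lean on these libraries where they do the work, as an engineer would, in place of code of your own. Each camera call takes 0.05 s, during which the arm holds its last target. There are 200 camera calls.

TASK

Put the touch-up kit back in the blue tray: lay the paint scraper, turned to match, fully down into its scraper-shaped cutout, and stand the red paint bottle upright in the tray's round black-ringed seat. Do not tip the red bottle over on the way, and leave the blue bottle where it is. Let go of both once they are home.

Things in the scene. Friction and masses are not known exactly. Their poses are not given: they have to be found in the camera images.
- tray: Fixed tray, 200 (x) x 170 (y) x 18 mm: yellow floor 4 mm thick, blue top layer with cutouts 13 mm deep. Origin: centre of its underside. T-shaped scraper cutout along x at y = -36 mm: blade part x -90 to -29, 79 wide; handle part x -29 to +90, 32 wide; about 4 mm clear all round. A grey finger channel as deep crosses the handle part at x +6 to +54, from the -y edge to y = +30.
- tray_grip_seat (a point): Where the point scraper_grip must finally be: on the centre line of the handle cutout, in the middle of the finger channel, 12.5 mm above the tray's underside. Axes as the tray's; the seated scraper's axes are parallel to them, x to x.
- tray_blade_seat (a point): Where the point scraper_blade must finally be: 110 mm from tray_grip_seat along the tray's -x, 12 mm above the tray's underside.
- tray_bottle_seat (a point): Centre of the floor of the round bottle seat, 4 mm above the tray's underside, at tray x -65 mm, y +42 mm. The bore is 43 to 44 mm wide; the black ring round it (53 mm outside) rises to 22 mm above this floor.
- scraper_grip (a point): Loose scraper lying flat, 172 mm long, 0.11 kg: red handle 24 mm wide, 17 mm thick; steel blade 71 wide, 53 long, 2 thick, 7 mm above the surface. Point in the handle, on its centre line, 8.5 mm above its underside. x runs along the handle away from the blade: handle end 56 mm to +x, handle start 37 mm and blade edge 116 mm to -x. z up. Grip across the handle (along y) here.
- scraper_blade (a point): Point on the scraper's blade on its centre line, 6 mm from the blade's front edge, 110 mm from scraper_grip to -x, 8 mm above the underside.
- red_bottle_center (a point): Loose red paint bottle with a white nozzle, standing on the work surface, round, 37 mm wide, 112 mm tall, 0.07 kg. The part above 88 mm is the narrow nozzle (18 mm wide); grip the body a little above the middle, about 64 mm above the underside. This point is on its axis, 56 mm above its underside; z along its axis.
- blue_bottle_center (a point): Loose blue paint bottle of the same shape (37 mm wide, 110 mm tall), a bystander standing on the work surface; this point is on its axis 55 mm up. It may stand in either of two places, the red one in the other. Leave it.

How it is judged:
By the outcome, as a careful person would: the job done as asked, in the order asked, and still so for the second after the job is handed in, with the robot touching nothing.
It also fails if it takes over 61 s, if anything falls off the work surface, if the arm or the gripper's body presses on something with over 40 N, if the wrist force passes 120 N, or if a joint passes its speed limit or range.

## Working session

There is one attempt and no reset: what is moved stays moved. The work goes in short steps, Python scripts to look and compute and a tool call to move; the robot and the scene stay as the last step left them, time stands still between calls to the robot, and variables do not carry over. Pictures are saved under pics/ and viewed, at most 10 in all, crops included, and the job is handed in when it is done.

Besides the shell and the picture viewer there is one more tool, called after "Emit:" by a JSON object that holds its "name" and its "arguments", one argument or row to a line. arm_command: Moves the arm, as the interface text tells. Its arguments: {"type":"object","properties":{"deltas":{"type":"array","items":{"type":"array","items":{"type":"number"}}},"force":{"type":"number"}},"required":["deltas"]}

```bash
mkdir -p pics; cat > h.py <<'E'
import numpy as np, cv2
from bench import env
def ray(p,uv):
    K=np.array(p["camera_matrix"]);R,_=cv2.Rodrigues(np.array(p["rvec"],float));t=np.array(p["tvec"],float).ravel()
    d=R.T@np.linalg.inv(K)@np.array([uv[0],uv[1],1.]);return -R.T@t,d
def atz(p,uv,z):
    c,d=ray(p,uv);return c+d*(z-c[2])/d[2]
def proj(p,X):
    return cv2.projectPoints(np.array(X,float).reshape(-1,3),np.array(p["rvec"],float),np.array(p["tvec"],float),np.array(p["camera_matrix"],float),None)[0].reshape(-1,2)
def tri(rays):
    A=np.zeros((3,3));b=np.zeros(3)
    for c,d in rays:
        d=d/np.linalg.norm(d);P=np.eye(3)-np.outer(d,d);A+=P;b+=P@c
    return np.linalg.solve(A,b)
E
python3 - <<'E'
from h import *
np.set_printoptions(precision=4,suppress=True)
ps={n:env.capture(n) for n in("scene","top")}
for n,p in ps.items(): cv2.imwrite(f"pics/{n}0.png",p["pixels"]); print(n,ray(p,(320,200)))
Z=dict(tray=0,tray_grip_seat=.0125,tray_blade_seat=.012,tray_bottle_seat=.004,scraper_grip=.0085,scraper_blade=.008,red_bottle_center=.056,blue_bottle_center=.055)
for k,z in Z.items():
    rs=[]
    for n,p in ps.items():
        for m in env.mark_of(p,k)[:2]:
            print(k,n,round(m["score"],2),np.array(m["uv"]),atz(p,m["uv"],z))
        r=env.mark_of(p,k)
        if r: rs.append(ray(p,r[0]["uv"]))
    if len(rs)==2: print("   tri",tri(rs))
print(env.get_state()["time"],env.grip_point_offset, env.get_state()["tcp_rot"])
E
```

```text
scene (array([-0.0577, -0.8482,  0.9435]), array([ 0.4095,  0.6373, -0.6529]))
top (array([0.3258, 0.0144, 1.1419]), array([ 0.1886, -0.0074, -0.982 ]))
tray scene 0.66 [316.3 207. ] [ 0.507   0.0508 -0.    ]
tray scene 0.21 [367.7 274.6] [ 0.4814 -0.2467  0.    ]
tray top 0.63 [299.  210.7] [0.5112 0.0719 0.    ]
   tri [ 0.517   0.0718 -0.0211]
tray_grip_seat scene 0.91 [331.  204.8] [0.5428 0.0242 0.0125]
tray_grip_seat top 0.75 [312.2 198.5] [0.5476 0.0303 0.0125]
   tri [0.5483 0.0307 0.0053]
tray_blade_seat scene 0.77 [296.9 217.5] [0.4268 0.0296 0.012 ]
tray_blade_seat top 0.65 [313.2 235.2] [0.4329 0.0273 0.012 ]
   tri [0.4299 0.0286 0.0119]
tray_bottle_seat scene 0.65 [288.2 200.9] [0.4456 0.1162 0.004 ]
tray_bottle_seat top 0.62 [284.5 228. ] [0.4564 0.1163 0.004 ]
   tri [0.4523 0.1186 0.    ]
scraper_grip scene 0.65 [369.3 277.1] [ 0.475  -0.261   0.0085]
scraper_grip top 0.77 [405.4 224.8] [ 0.4643 -0.259   0.0085]
   tri [ 0.4686 -0.2609  0.0109]
scraper_blade scene 0.97 [408.5 281.9] [ 0.5517 -0.3265  0.008 ]
scraper_blade top 0.86 [425.8 196.2] [ 0.5548 -0.328   0.008 ]
   tri [ 0.5533 -0.3271  0.0083]
red_bottle_center scene 0.63 [295.3 136.2] [0.6061 0.3495 0.056 ]
red_bottle_center top 0.71 [210.1 171.2] [0.6246 0.3399 0.056 ]
   tri [0.614  0.3427 0.0592]
blue_bottle_center scene 0.83 [253.9 157.1] [0.4295 0.3127 0.055 ]
blue_bottle_center top 0.52 [218.2 233.5] [0.435  0.3065 0.055 ]
   tri [0.4313 0.3073 0.0579]
1.7 -0.0187 [[-0.9227  0.3856 -0.    ]
 [ 0.3856  0.9227 -0.0001]
 [ 0.     -0.0001 -1.    ]]
```

View pics/scene0.png

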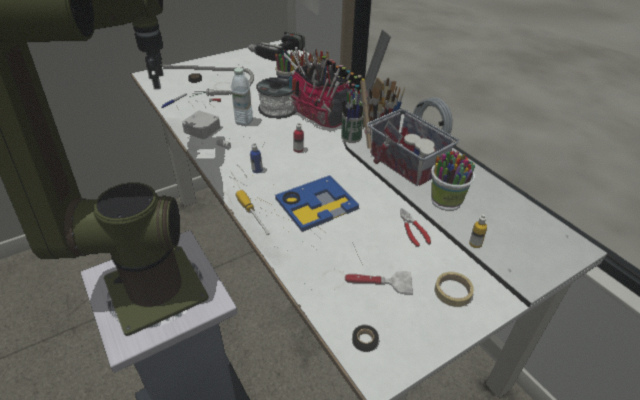

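View pics/top0.png

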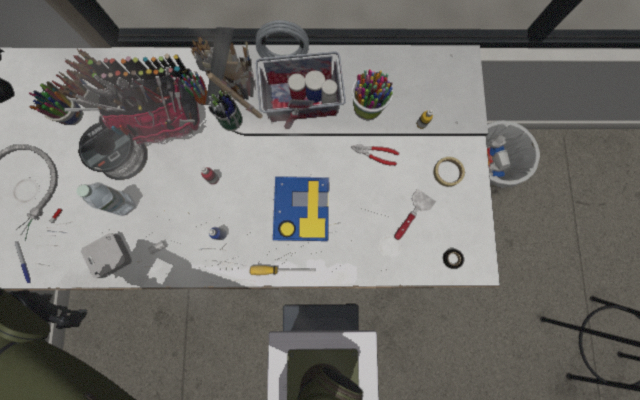

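The scene view shows the tray near (316,205), the scraper near (375,280), the red bottle at (298,137) and the blue one at (256,158). The network marks agree with this. The tray and scraper need a finer fit.

```bash
cat > fit.py <<'E'
from h import *
from scipy.optimize import minimize
S=6
def R2(a): return np.array([[np.cos(a),-np.sin(a)],[np.sin(a),np.cos(a)]])
def place(q,P):
    P=np.array(P,float);o=P.copy();o[:,:2]=P[:,:2]@R2(q[2]).T+q[:2];return o
def mask(p,polys,roi):
    x0,y0,w,h=roi;m=np.zeros((h*S,w*S),np.uint8)
    for X in polys:
        u=(proj(p,X)-[x0-.5,y0-.5])*S-.5
        cv2.fillPoly(m,[np.round(u*16).astype(np.int32)],1,shift=4)
    return m
def hull(p,X,roi):
    x0,y0,w,h=roi;m=np.zeros((h*S,w*S),np.uint8)
    u=((proj(p,X)-[x0-.5,y0-.5])*S-.5).astype(np.float32)
    cv2.fillPoly(m,[np.round(cv2.convexHull(u)*16).astype(np.int32)],1,shift=4);return m
def rect(a,b,c,d,z): return [[a,c,z],[b,c,z],[b,d,z],[a,d,z]]
def tray_layers(p,q,roi):
    k=1e-3; r=lambda *a:place(q,np.array(rect(*a))*k)
    out=hull(p,np.vstack([r(-100,100,-85,85,0),r(-100,100,-85,85,18)]),roi)
    top=mask(p,[r(-100,100,-85,85,18)],roi)
    T=lambda z:[r(-90,-29,-75.5,3.5,z),r(-29,90,-52,-20,z)]
    C=lambda z:[r(6,54,-85,30,z)]
    op=mask(p,T(18)+C(18),roi); tf=mask(p,T(5),roi); cf=mask(p,C(5),roi)
    lab=np.zeros_like(out);lab[out>0]=1;lab[top>0]=2;lab[op>0]=3;lab[(op>0)&(cf>0)]=4;lab[(op>0)&(tf>0)]=5
    a=np.linspace(0,2*np.pi,48,endpoint=False)
    c=lambda rr,z:place(q,np.c_[-65+rr*np.cos(a),42+rr*np.sin(a),0*a+z]*k)
    lab[hull(p,np.vstack([c(26.5,18),c(26.5,26)]),roi)>0]=6
    b=mask(p,[c(21.7,26)],roi); lab[(b>0)&(mask(p,[c(21.7,4)],roi)>0)]=7
    return lab,8
def scr_layers(p,q,roi):
    k=1e-3; r=lambda *a:place(q,np.array(rect(*a))*k)
    lab=mask(p,[r(-116,-63,-35.5,35.5,8)],roi)
    lab[mask(p,[r(-64,-36,-8,8,8)],roi)>0]=3
    lab[hull(p,np.vstack([r(-37,56,-12,12,4),r(-37,56,-12,12,13)]),roi)>0]=2
    return lab,4
def cost(q,views,layers):
    e=0
    for p,roi in views:
        x0,y0,w,h=roi;lab,n=layers(p,q,roi)
        A=np.stack([cv2.resize((lab==i).astype(np.float32),(w,h),interpolation=cv2.INTER_AREA).ravel() for i in range(n)],1)
        B=p["pixels"][y0:y0+h,x0:x0+w].reshape(-1,3).astype(float)
        x=np.linalg.lstsq(np.vstack([A,.1*np.eye(n)]),np.vstack([B,np.full((n,3),.1*100)]),rcond=None)[0];e+=np.abs(A@x-B).mean()
    return e
def fit(views,layers,q0):
    s=np.array([[0,0,0],[.008,0,0],[0,.008,0],[0,0,.08]])+q0
    r=minimize(cost,q0,args=(views,layers),method="Nelder-Mead",options=dict(initial_simplex=s,xatol=1e-4,fatol=1e-3))
    return r.x,r.fun
def roi_of(p,X,m=8):
    u=proj(p,X);a=np.floor(u.min(0)-m).astype(int);b=np.ceil(u.max(0)+m).astype(int);return (*a,*(b-a))
TB=lambda q:place(q,[[x,y,z] for x in(-.1,.1) for y in(-.085,.085) for z in(0,.018)])
SB=lambda q:place(q,[[x,y,.008] for x in(-.116,.056) for y in(-.036,.036)])
E
python3 - <<'E'
from fit import *
np.set_printoptions(precision=4,suppress=True)
ps=[env.capture(n) for n in("scene","top")]
for nm,L,B,q in (("tray",tray_layers,TB,[.515,.067,.0]),("scr",scr_layers,SB,[.469,-.261,2.483])):
    q=np.array(q);v=[(p,roi_of(p,B(q))) for p in ps]
    for vv in ([v[0]],[v[1]],v):
        print(nm,fit(vv,L,q))
# bottle: box columns
for k in("red_bottle_center","blue_bottle_center"):
    for p in ps: print(k,env.find_in(p,k)[:1])
    p=ps[1]
p=ps[1]
for x,y in((.614,.343),(.431,.307)):
    print(proj(p,[[x,y,.112],[x,y,.056],[x,y,0]]).round(1).tolist(),proj(ps[0],[[x,y,.112],[x,y,.056],[x,y,0]]).round(1).tolist())
c=[cv2.resize(ps[1]["pixels"][150:250,190:330],None,fx=4,fy=4,interpolation=cv2.INTER_CUBIC),cv2.resize(ps[0]["pixels"][110:190,230:340],None,fx=4,fy=4,interpolation=cv2.INTER_CUBIC)[:,:]]
w=max(i.shape[1] for i in c); im=np.vstack([cv2.copyMakeBorder(i,0,0,0,w-i.shape[1],0) for i in c]);cv2.imwrite("pics/z.png",cv2.resize(im,None,fx=.8,fy=.8))
E
```

```text
tray (array([ 0.5151,  0.064 , -0.0255]), np.float64(4.431653166760944))
tray (array([ 0.5175,  0.0656, -0.0233]), np.float64(5.00528287062472))
tray (array([ 0.5165,  0.0653, -0.0256]), np.float64(10.554811440209999))
scr (array([ 0.4647, -0.264 ,  2.4722]), np.float64(5.186724235549791))
scr (array([ 0.4687, -0.2605,  2.5031]), np.float64(4.544236731852915))
scr (array([ 0.4667, -0.2622,  2.4895]), np.float64(11.155872812226441))
red_bottle_center [{'box': [295.6, 123.5, 5.6, 30.3], 'score': 0.78}]
red_bottle_center [{'box': [205.3, 166.6, 13.1, 15.7], 'score': 0.61}]
blue_bottle_center [{'box': [250.6, 141.6, 13.8, 34.6], 'score': 0.86}]
blue_bottle_center [{'box': [210.2, 227.3, 15.1, 10.3], 'score': 0.51}]
[[203.3, 169.6], [208.9, 174.6], [214.0, 179.1]] [[297.9, 122.4], [298.2, 136.4], [298.5, 149.8]]
[[212.6, 232.9], [217.9, 234.8], [222.7, 236.6]] [[253.7, 143.2], [255.1, 157.6], [256.4, 171.3]]
```

View pics/z.png

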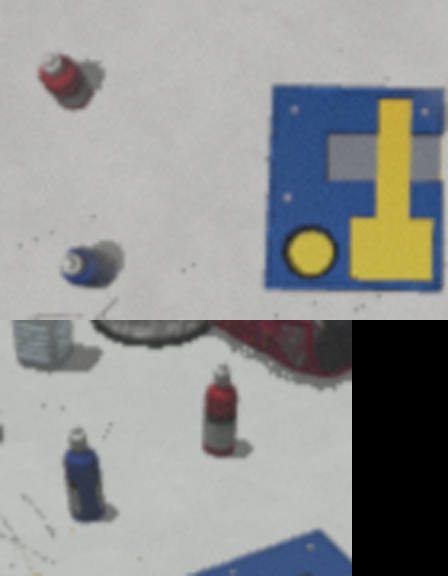

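The top view confirms it: red bottle body at about (209,174), blue at (216,233), and the tray fit agrees between the two cameras to about 2 mm. I'll move to above the scraper.

Emit:
{"name": "arm_command", "arguments": {
  "deltas": [
    [0, 0, 0, 0, 0, 7.35, 80],
    [0, 0, 0, 0, 0, 7.35, 80],
    [-34.8, -27.6, 5, 0, 0, 0, 80],
    [-34.8, -27.6, 5, 0, 0, 0, 80],
    [-34.8, -27.6, 5, 0, 0, 0, 80],
    [-34.8, -27.6, 5, 0, 0, 0, 80],
    [-34.8, -27.6, 5, 0, 0, 0, 80],
    [-34.8, -27.6, 5, 0, 0, 0, 80],
    [-34.8, -27.6, 5, 0, 0, 0, 80],
    [-34.8, -27.6, 5, 0, 0, 0, 80],
    [-34.8, -27.6, 5, 0, 0, 0, 80],
    [-34.8, -27.6, 5, 0, 0, 0, 80]
  ]
}}

```text
time: 3.2
eef_pos: [0.3598, 0.1676, 0.1504]
tcp_rot: [[-0.795, 0.607, 0.001], [0.607, 0.795, 0.0], [-0.001, 0.001, -1.0]]
wrist_force: [-0.6, -0.5, 1.0]
width: 0.0682
gripper_force: 0.0
```

Emit:
{"name": "arm_command", "arguments": {
  "deltas": [
    [-34.8, -27.6, 5, 0, 0, 0, 80],
    [-34.8, -27.6, 5, 0, 0, 0, 80],
    [-34.8, -27.6, 5, 0, 0, 0, 80],
    [-34.8, -27.6, 5, 0, 0, 0, 80],
    [-34.8, -27.6, 5, 0, 0, 0, 80],
    [-34.8, -27.6, 5, 0, 0, 0, 80],
    [-34.8, -27.6, 5, 0, 0, 0, 80],
    [-34.8, -27.6, 5, 0, 0, 0, 80],
    [-34.8, -27.6, 5, 0, 0, 0, 80],
    [-34.8, -27.6, 5, 0, 0, 0, 80],
    [0, 0, 0, 0, 0, 0, 80]
  ]
}}

```text
time: 4.3
eef_pos: [0.469, -0.2657, 0.0997]
tcp_rot: [[-0.792, 0.611, -0.0], [0.611, 0.792, -0.001], [-0.0, -0.001, -1.0]]
wrist_force: [-0.3, 0.5, 0.1]
width: 0.0683
gripper_force: 0.0
```

```bash
cat >> h.py <<'E'
def togo(target,yaw):
    "tool-frame shift mm (after turn), turn about tool z deg, to TCP target with tool y at world angle yaw (deg)"
    s=env.get_state();R=np.array(s["tcp_rot"]);y=np.radians(yaw)
    Y=np.array([np.cos(y),np.sin(y),0]);Z=np.array([0,0,-1.]);T=np.c_[np.cross(Y,Z),Y,Z]
    d=np.array(target)-s["eef_pos"]
    rv=np.degrees(cv2.Rodrigues(R.T@T)[0].ravel())
    print("t",round(s["time"],2),"pos",np.round(s["eef_pos"],4),"turn",rv.round(2),"shift",(T.T@d*1e3).round(1),"F",np.round(s["wrist_force"],1),"w",round(s["width"],4),"gf",round(s["gripper_force"],1))
E
python3 - <<'E'
from h import *
togo([.467,-.262,.004],52.55)
ps=[env.capture(n) for n in("scene","top")]
s=env.get_state()
for p in ps: print(proj(p,[s["eef_pos"]]))
cv2.imwrite("pics/g1.png",np.vstack([cv2.resize(ps[0]["pixels"][200:330,300:460],None,fx=4,fy=4)[:, :560],cv2.resize(ps[1]["pixels"][160:280,370:510],None,fx=4,fy=4)])[::2,::2])
E
```

```text
t 4.3 pos [ 0.469  -0.2657  0.0997] turn [-0.05  0.02 -0.18] shift [ 3.8  1.7 95.7] F [-0.3  0.5  0.1] w 0.0683 gf 0.0
[[370.37102985 254.33649229]]
[[413.86317575 219.48070061]]
```

View pics/g1.png

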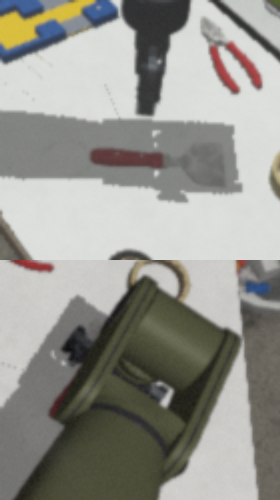

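The gripper hangs above the scraper handle (scene crop, handle at about (125,157), fingers at (147,100)). The top camera is blocked by the arm. I'll descend and grip.

Emit:
{"name": "arm_command", "arguments": {
  "deltas": [
    [3.8, 1.7, 20, 0, 0, 0, 80],
    [0, 0, 20, 0, 0, 0, 80],
    [0, 0, 20, 0, 0, 0, 80],
    [0, 0, 15, 0, 0, 0, 80],
    [0, 0, 11, 0, 0, 0, 80],
    [0, 0, 6, 0, 0, 0, 80],
    [0, 0, 3, 0, 0, 0, 80],
    [0, 0, 0, 0, 0, 0, 80]
  ]
}}

```text
time: 5.2
eef_pos: [0.4668, -0.2578, 0.0054]
tcp_rot: [[-0.795, 0.607, 0.0], [0.607, 0.795, -0.0], [-0.0, 0.0, -1.0]]
wrist_force: [0.0, -0.0, 0.2]
width: 0.0683
gripper_force: 0.0
```

Emit:
{"name": "arm_command", "arguments": {
  "deltas": [
    [0, 0, 0, 0, 0, 0, 20],
    [0, 0, 0, 0, 0, 0, 20],
    [0, 0, 0, 0, 0, 0, 0],
    [0, 0, 0, 0, 0, 0, 0],
    [0, 0, 0, 0, 0, 0, 0],
    [0, 0, 0, 0, 0, 0, 0],
    [0, 0, 0, 0, 0, 0, 0],
    [0, 0, 0, 0, 0, 0, 0]
  ],
  "force": 50
}}

```text
time: 6.0
eef_pos: [0.4666, -0.2578, 0.0052]
tcp_rot: [[-0.795, 0.607, -0.0], [0.607, 0.795, 0.0], [0.0, -0.0, -1.0]]
wrist_force: [0.4, 0.6, 0.7]
width: -0.0
gripper_force: 0.0
```

```bash
python3 - <<'E'
from h import *
togo([.467,-.262,.004],52.55)
ps=[env.capture(n) for n in("scene","top")]
s=env.get_state()
for p in ps: print(proj(p,[s["eef_pos"],[.467,-.262,.0085]]))
for k in("scraper_grip","scraper_blade"):
    for p in ps: print(k,[(m["uv"],m["score"],atz(p,m["uv"],.0085)) for m in env.mark_of(p,k)[:2]])
cv2.imwrite("pics/g2.png",np.vstack([cv2.resize(ps[0]["pixels"][230:310,320:430],None,fx=5,fy=5,interpolation=cv2.INTER_CUBIC)]))
E
```

```text
t 6.0 pos [ 0.4666 -0.2578  0.0052] turn [-0.   -0.    0.07] shift [-2.9 -3.1  1.2] F [0.4 0.6 0.7] w -0.0 gf 0.0
[[365.82878813 278.43618888]
 [367.02899672 278.62924892]]
[[404.73156188 224.19849091]
 [406.33150199 223.92959889]]
scraper_grip [([368.7, 275.5], 0.96, array([ 0.47692349, -0.25588465,  0.0085    ]))]
scraper_grip []
scraper_blade [([410.4, 282.6], 0.73, array([ 0.55408768, -0.33109958,  0.0085    ]))]
scraper_blade [([313.7, 199.5], 0.33, array([0.54518795, 0.02564862, 0.0085    ]))]
```

View pics/g2.png

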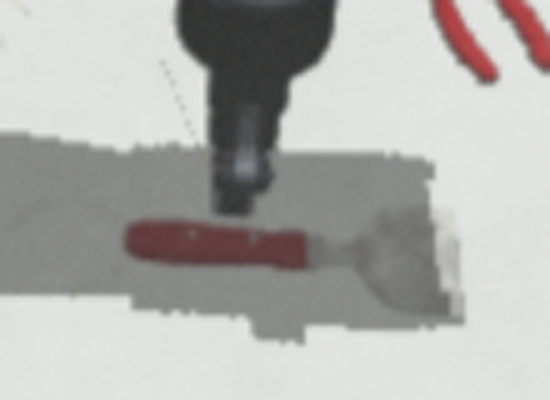

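The crop shows the shut fingertips ending at about (367,272.6) full-frame, above or behind the handle's far edge. The reported TCP projects to (365.8,278.4), so the tips look higher than reported. I'll check this against the stored start picture.

```bash
python3 - <<'E'
from h import *
p=env.capture("scene");s=env.get_state()
print("start",proj(p,[[.251,.6,.2],[.251,.6,.22],[.251,.6,.18]]))
e=s["eef_pos"]
for dz in(0,.01,.015,.02,.025): print(dz,proj(p,[[e[0],e[1],e[2]+dz]]))
print("handle far edge top",proj(p,[[.467+.607*.012,-.262+.795*.012,.017],[.467-.607*.012,-.262-.795*.012,0]]))
print(s["effort"],s["joint_pos"])
a=cv2.imread("pics/scene0.png")[30:110,120:200];b=p["pixels"][225:305,325:405]
cv2.imwrite("pics/g3.png",cv2.resize(np.hstack([a,b]),None,fx=5,fy=5,interpolation=cv2.INTER_NEAREST))
E
```

```text
start [[162.4691005   93.75929286]
 [161.17793084  88.19291286]
 [163.73831128  99.2310056 ]]
0 [[365.8367507  278.41934543]]
0.01 [[366.13275249 275.90949732]]
0.015 [[366.28197114 274.64424765]]
0.02 [[366.43201057 273.37203852]]
0.025 [[366.58287756 272.09281235]]
handle far edge top [[367.35346376 272.90479122]
 [366.70265089 284.38685356]]
[ 9.07847207e-04 -3.41953576e+01 -3.06630242e+01 -1.76271915e-04
  4.92255640e-04 -2.43371011e-05] [-6.05406217e-01  7.54522119e-02  2.05713577e+00  2.32480206e-06
  1.00902856e+00 -1.52388389e+00]
```

View pics/g3.png

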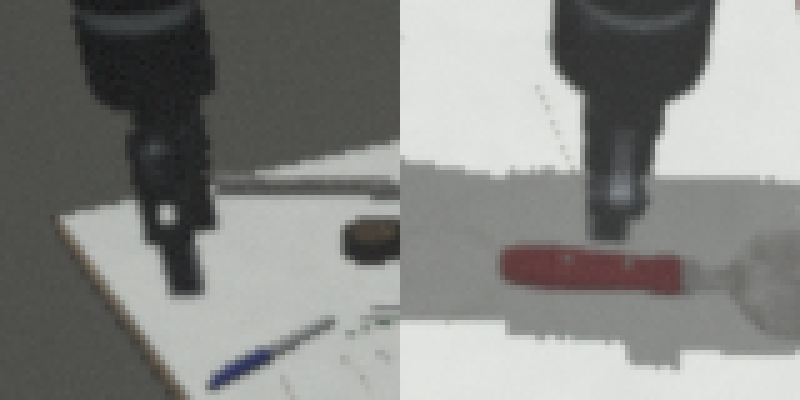

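The start picture shows the same thing: the tips sit about 15–20 mm higher than the TCP reading. Nothing was touched, so the shut fingers most likely passed above the handle. I'll open them and feel downward in small steps, watching the force.

Emit:
{"name": "arm_command", "arguments": {
  "deltas": [
    [-2.9, -3, 0, 0, 0, 0, 70],
    [0, 0, 0, 0, 0, 0, 70],
    [0, 0, 0, 0, 0, 0, 70],
    [0, 0, 1.5, 0, 0, 0, 70],
    [0, 0, 1.5, 0, 0, 0, 70],
    [0, 0, 0, 0, 0, 0, 70]
  ]
}}

```text
time: 6.95
eef_pos: [0.4668, -0.2617, 0.0018]
tcp_rot: [[-0.795, 0.607, -0.001], [0.607, 0.795, 0.0], [0.001, -0.0, -1.0]]
wrist_force: [0.9, 0.2, 0.5]
width: 0.0592
gripper_force: 0.0
```

Emit:
{"name": "arm_command", "arguments": {
  "deltas": [
    [0, 0, 1, 0, 0, 0, 70],
    [0, 0, 1, 0, 0, 0, 70],
    [0, 0, 0, 0, 0, 0, 70]
  ]
}}

```text
time: 7.25
eef_pos: [0.467, -0.2618, 0.0]
tcp_rot: [[-0.795, 0.607, -0.0], [0.607, 0.795, 0.0], [0.0, -0.0, -1.0]]
wrist_force: [-0.1, -0.1, 0.9]
width: 0.0595
gripper_force: 0.0
```

Emit:
{"name": "arm_command", "arguments": {
  "deltas": [
    [0, 0, 1, 0, 0, 0, 70],
    [0, 0, 0, 0, 0, 0, 70]
  ]
}}

```text
time: 7.45
eef_pos: [0.467, -0.2619, -0.0009]
tcp_rot: [[-0.795, 0.607, -0.0], [0.607, 0.795, 0.0], [0.0, -0.0, -1.0]]
wrist_force: [0.4, -0.3, -0.7]
width: 0.0598
gripper_force: 0.0
```

Emit:
{"name": "arm_command", "arguments": {
  "deltas": [
    [0, 0, 1, 0, 0, 0, 70],
    [0, 0, 1, 0, 0, 0, 70],
    [0, 0, 1, 0, 0, 0, 70],
    [0, 0, 0, 0, 0, 0, 70]
  ]
}}

```text
time: 7.85
eef_pos: [0.467, -0.2618, -0.004]
tcp_rot: [[-0.795, 0.607, -0.0], [0.607, 0.795, 0.0], [0.0, -0.0, -1.0]]
wrist_force: [-0.3, 0.4, -0.0]
width: 0.0598
gripper_force: 0.0
```

Emit:
{"name": "arm_command", "arguments": {
  "deltas": [
    [0, 0, 1, 0, 0, 0, 70],
    [0, 0, 1, 0, 0, 0, 70],
    [0, 0, 0, 0, 0, 0, 70]
  ]
}}

```text
time: 8.15
eef_pos: [0.467, -0.2619, -0.006]
tcp_rot: [[-0.795, 0.607, -0.0], [0.607, 0.795, 0.0], [0.0, -0.0, -1.0]]
wrist_force: [-0.7, 0.4, -0.3]
width: 0.0598
gripper_force: 0.0
```

Emit:
{"name": "arm_command", "arguments": {
  "deltas": [
    [0, 0, 1, 0, 0, 0, 70],
    [0, 0, 1, 0, 0, 0, 70],
    [0, 0, 0, 0, 0, 0, 70]
  ]
}}

```text
time: 8.45
eef_pos: [0.467, -0.2618, -0.008]
tcp_rot: [[-0.795, 0.607, -0.0], [0.607, 0.795, 0.0], [0.0, -0.0, -1.0]]
wrist_force: [0.3, -0.5, -0.2]
width: 0.0595
gripper_force: 0.0
```

Emit:
{"name": "arm_command", "arguments": {
  "deltas": [
    [0, 0, 1, 0, 0, 0, 70],
    [0, 0, 1, 0, 0, 0, 70],
    [0, 0, 0, 0, 0, 0, 70]
  ]
}}

```text
time: 8.75
eef_pos: [0.467, -0.2618, -0.01]
tcp_rot: [[-0.795, 0.607, -0.0], [0.607, 0.795, 0.0], [0.0, -0.0, -1.0]]
wrist_force: [-0.1, 0.6, -0.7]
width: 0.0599
gripper_force: 0.0
```

No contact at a reported z of -10 mm. I'll try closing gently here.

Emit:
{"name": "arm_command", "arguments": {
  "deltas": [
    [0, 0, 0, 0, 0, 0, 55],
    [0, 0, 0, 0, 0, 0, 40],
    [0, 0, 0, 0, 0, 0, 36],
    [0, 0, 0, 0, 0, 0, 36]
  ],
  "force": 20
}}

```text
time: 9.15
eef_pos: [0.4672, -0.262, -0.0097]
tcp_rot: [[-0.795, 0.607, 0.0], [0.607, 0.795, -0.0], [-0.0, 0.0, -1.0]]
wrist_force: [0.1, -0.1, 0.4]
width: 0.0305
gripper_force: 0.0
```

Emit:
{"name": "arm_command", "arguments": {
  "deltas": [
    [0, 0, 0, 0, 0, 0, 25],
    [0, 0, 0, 0, 0, 0, 20],
    [0, 0, 0, 0, 0, 0, 20],
    [0, 0, 0, 0, 0, 0, 20]
  ]
}}

```text
time: 9.55
eef_pos: [0.4671, -0.2619, -0.0098]
tcp_rot: [[-0.795, 0.607, -0.0], [0.607, 0.795, -0.0], [0.0, -0.0, -1.0]]
wrist_force: [0.4, -0.2, 1.5]
width: 0.0168
gripper_force: 0.0
```

```bash
python3 - <<'E'
from h import *
p=env.capture("scene");s=env.get_state();e=s["eef_pos"]
print(proj(p,[e,e+np.array([0,0,.02])]),s["wrist_force"],s["width"])
cv2.imwrite("pics/g4.png",cv2.resize(p["pixels"][230:310,320:430],None,fx=5,fy=5,interpolation=cv2.INTER_NEAREST))
E
```

```text
[[366.49600264 283.13098478]
 [367.09480169 278.16629675]] [ 0.64393249  0.12756226 -0.19556149] 0.016887351360940207
```

View pics/g4.png

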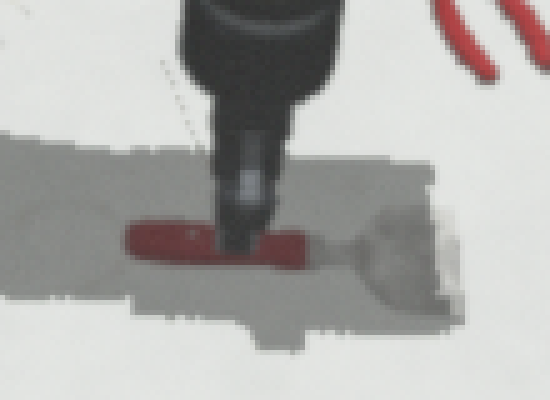

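The tips now appear over the handle (crop (238,250)) but are still above it: width 17 mm, no force. So the real tips are at least about 25 mm above the reading. I'll open and keep feeling down.

Emit:
{"name": "arm_command", "arguments": {
  "deltas": [
    [0, 0, 0, 0, 0, 0, 55],
    [0, 0, 0, 0, 0, 0, 55],
    [0, 0, 0, 0, 0, 0, 55],
    [0, 0, 1.5, 0, 0, 0, 55],
    [0, 0, 1.5, 0, 0, 0, 55],
    [0, 0, 1, 0, 0, 0, 55],
    [0, 0, 0, 0, 0, 0, 55]
  ]
}}

```text
time: 10.3
eef_pos: [0.4669, -0.2618, -0.0141]
tcp_rot: [[-0.795, 0.607, -0.0], [0.607, 0.795, 0.0], [0.001, -0.0, -1.0]]
wrist_force: [0.1, -0.2, -0.5]
width: 0.0466
gripper_force: 0.0
```

Emit:
{"name": "arm_command", "arguments": {
  "deltas": [
    [0, 0, 1, 0, 0, 0, 55],
    [0, 0, 1, 0, 0, 0, 55],
    [0, 0, 1, 0, 0, 0, 55],
    [0, 0, 0, 0, 0, 0, 55]
  ]
}}

```text
time: 10.7
eef_pos: [0.467, -0.2618, -0.017]
tcp_rot: [[-0.795, 0.607, -0.0], [0.607, 0.795, 0.0], [0.0, -0.0, -1.0]]
wrist_force: [-0.5, 0.1, -0.3]
width: 0.0469
gripper_force: 0.0
```

Emit:
{"name": "arm_command", "arguments": {
  "deltas": [
    [0, 0, 1, 0, 0, 0, 55],
    [0, 0, 1, 0, 0, 0, 55],
    [0, 0, 1, 0, 0, 0, 55],
    [0, 0, 0, 0, 0, 0, 55]
  ]
}}

```text
time: 11.1
eef_pos: [0.467, -0.2618, -0.02]
tcp_rot: [[-0.795, 0.607, -0.0], [0.607, 0.795, 0.0], [0.0, -0.0, -1.0]]
wrist_force: [0.9, -0.7, -0.5]
width: 0.0471
gripper_force: 0.0
```

Emit:
{"name": "arm_command", "arguments": {
  "deltas": [
    [0, 0, 0, 0, 0, 0, 20],
    [0, 0, 0, 0, 0, 0, 20],
    [0, 0, 0, 0, 0, 0, 20],
    [0, 0, 0, 0, 0, 0, 20]
  ]
}}

```text
time: 11.5
eef_pos: [0.4673, -0.262, -0.0196]
tcp_rot: [[-0.795, 0.607, 0.0], [0.607, 0.795, -0.0], [-0.0, 0.0, -1.0]]
wrist_force: [-0.1, -0.2, 0.8]
width: 0.0229
gripper_force: 21.6
```

It gripped, with a width of 22.9 mm at a reported z of -19.6, probably near the handle's rounded top. I'll open a little and go on down to touch the table, which also gives the z offset.

Emit:
{"name": "arm_command", "arguments": {
  "deltas": [
    [0, 0, 0, 0, 0, 0, 45],
    [0, 0, 0, 0, 0, 0, 45],
    [0, 0, 1, 0, 0, 0, 45],
    [0, 0, 1, 0, 0, 0, 45],
    [0, 0, 1, 0, 0, 0, 45],
    [0, 0, 0, 0, 0, 0, 45]
  ]
}}

```text
time: 12.1
eef_pos: [0.4669, -0.2618, -0.0231]
tcp_rot: [[-0.795, 0.607, -0.0], [0.607, 0.795, 0.0], [0.001, -0.0, -1.0]]
wrist_force: [0.2, -0.2, -0.6]
width: 0.0386
gripper_force: 0.0
```

Emit:
{"name": "arm_command", "arguments": {
  "deltas": [
    [0, 0, 1, 0, 0, 0, 45],
    [0, 0, 1, 0, 0, 0, 45],
    [0, 0, 0, 0, 0, 0, 45]
  ]
}}

```text
time: 12.4
eef_pos: [0.467, -0.2618, -0.025]
tcp_rot: [[-0.795, 0.607, -0.0], [0.607, 0.795, 0.0], [0.0, -0.0, -1.0]]
wrist_force: [0.0, -0.4, 1.0]
width: 0.0384
gripper_force: 0.0
```

Emit:
{"name": "arm_command", "arguments": {
  "deltas": [
    [0, 0, 1, 0, 0, 0, 45],
    [0, 0, 1, 0, 0, 0, 45],
    [0, 0, 0, 0, 0, 0, 45]
  ]
}}

```text
time: 12.7
eef_pos: [0.467, -0.2619, -0.0269]
tcp_rot: [[-0.795, 0.607, -0.0], [0.607, 0.795, 0.0], [0.0, -0.0, -1.0]]
wrist_force: [-0.5, 0.3, -0.6]
width: 0.0382
gripper_force: 0.0
```

Emit:
{"name": "arm_command", "arguments": {
  "deltas": [
    [0, 0, 1, 0, 0, 0, 45],
    [0, 0, 0, 0, 0, 0, 45]
  ]
}}

```text
time: 12.9
eef_pos: [0.467, -0.2619, -0.0279]
tcp_rot: [[-0.795, 0.607, -0.0], [0.607, 0.795, 0.0], [0.0, -0.0, -1.0]]
wrist_force: [-0.5, 0.7, -0.5]
width: 0.0379
gripper_force: 0.0
```

Emit:
{"name": "arm_command", "arguments": {
  "deltas": [
    [0, 0, 0, 0, 0, 0, 10],
    [0, 0, 0, 0, 0, 0, 10],
    [0, 0, 0, 0, 0, 0, 10],
    [0, 0, 0, 0, 0, 0, 10]
  ],
  "force": 60
}}

```text
time: 13.3
eef_pos: [0.4674, -0.2621, -0.0275]
tcp_rot: [[-0.795, 0.607, 0.0], [0.607, 0.795, -0.0], [-0.001, 0.0, -1.0]]
wrist_force: [-0.5, 0.5, 1.7]
width: 0.0219
gripper_force: 61.3
```

Emit:
{"name": "arm_command", "arguments": {
  "deltas": [
    [0, 0, -5, 0, 0, 0, 10],
    [0, 0, -15, 0, 0, 0, 10],
    [0, 0, -20, 0, 0, 0, 10],
    [0, 0, -20, 0, 0, 0, 10],
    [0, 0, -20, 0, 0, 0, 10],
    [0, 0, 0, 0, 0, 0, 10]
  ]
}}

```text
time: 13.9
eef_pos: [0.4695, -0.2636, 0.0565]
tcp_rot: [[-0.795, 0.607, 0.006], [0.607, 0.795, -0.004], [-0.007, 0.0, -1.0]]
wrist_force: [-0.2, -0.1, -0.1]
width: 0.0221
gripper_force: 60.9
```

```bash
python3 - <<'E'
from fit import *
q=[.5163,.0648,-.0245]
print("grip seat",place(q,[[.030,-.036,0]]),"bottle seat",place(q,[[-.065,.042,0]]))
togo([*place(q,[[.030,-.036,0]])[0,:2],.05],-90-1.4)
E
```

```text
grip seat [[0.54540908 0.02807588 0.        ]] bottle seat [[0.4523484  0.10837974 0.        ]]
t 13.9 pos [ 0.4695 -0.2636  0.0565] turn [  0.54   0.15 144.02] shift [  68.8 -293.4    6.5] F [-0.2 -0.1 -0.1] w 0.0221 gf 60.9
```

Emit:
{"name": "arm_command", "arguments": {
  "deltas": [
    [0, 0, 0, 0, 0, 8, 10],
    [0, 0, 0, 0, 0, 8, 10],
    [0, 0, 0, 0, 0, 8, 10],
    [0, 0, 0, 0, 0, 8, 10],
    [0, 0, 0, 0, 0, 8, 10],
    [0, 0, 0, 0, 0, 8, 10],
    [0, 0, 0, 0, 0, 8, 10],
    [0, 0, 0, 0, 0, 8, 10],
    [0, 0, 0, 0, 0, 8, 10],
    [0, 0, 0, 0, 0, 8, 10],
    [0, 0, 0, 0, 0, 8, 10],
    [0, 0, 0, 0, 0, 8, 10]
  ]
}}

```text
time: 15.1
eef_pos: [0.4665, -0.2615, 0.0513]
tcp_rot: [[0.691, 0.723, -0.001], [0.723, -0.691, 0.001], [-0.0, -0.001, -1.0]]
wrist_force: [0.0, 0.0, -1.5]
width: 0.0223
gripper_force: 60.9
```

Emit:
{"name": "arm_command", "arguments": {
  "deltas": [
    [0, 0, 0, 0, 0, 8, 10],
    [0, 0, 0, 0, 0, 8, 10],
    [0, 0, 0, 0, 0, 8, 10],
    [0, 0, 0, 0, 0, 8, 10],
    [0, 0, 0, 0, 0, 8, 10],
    [0, 0, 0, 0, 0, 8, 10]
  ]
}}

```text
time: 15.7
eef_pos: [0.4664, -0.2615, 0.0513]
tcp_rot: [[1.0, -0.03, -0.001], [-0.03, -1.0, 0.001], [-0.001, -0.001, -1.0]]
wrist_force: [-0.2, 0.0, -0.7]
width: 0.0222
gripper_force: 60.9
```

Emit:
{"name": "arm_command", "arguments": {
  "deltas": [
    [6.9, -29.3, 0, 0, 0, 0, 10],
    [6.9, -29.3, 0, 0, 0, 0, 10],
    [6.9, -29.3, 0, 0, 0, 0, 10],
    [6.9, -29.3, 0, 0, 0, 0, 10],
    [6.9, -29.3, 0, 0, 0, 0, 10],
    [6.9, -29.3, 0, 0, 0, 0, 10],
    [6.9, -29.3, 0, 0, 0, 0, 10],
    [6.9, -29.3, 0, 0, 0, 0, 10],
    [6.9, -29.3, 0, 0, 0, 0, 10],
    [6.9, -29.3, 0, 0, 0, 0, 10],
    [0, 0, 0, 0, 0, 0, 10],
    [0, 0, 0, 0, 0, 0, 10]
  ]
}}

```text
time: 16.9
eef_pos: [0.5425, 0.0297, 0.0515]
tcp_rot: [[1.0, -0.022, -0.001], [-0.022, -1.0, -0.0], [-0.001, 0.0, -1.0]]
wrist_force: [-0.7, -0.2, -1.5]
width: 0.0225
gripper_force: 60.9
```

```bash
python3 - <<'E'
from fit import *
q=[.5163,.0648,-.0245]
np.set_printoptions(precision=4,suppress=True)
togo([*place(q,[[.030,-.036,0]])[0,:2],.05],-90-1.4)
ps=[env.capture(n) for n in("scene","top")]
for k in("scraper_grip","scraper_blade","tray_grip_seat","tray_blade_seat"):
    for p in ps: print(k,[(np.array(m["uv"]),m["score"],atz(p,m["uv"],.0875 if k[0]=='s' else .0125)) for m in env.mark_of(p,k)[:2]])
a=cv2.resize(ps[0]["pixels"][140:260,240:400],None,fx=4,fy=4,interpolation=cv2.INTER_CUBIC)
b=cv2.resize(ps[1]["pixels"][165:265,240:400],None,fx=4,fy=4,interpolation=cv2.INTER_CUBIC)
cv2.imwrite("pics/g5.png",cv2.resize(np.vstack([a,b]),None,fx=.68,fy=.68))
E
```

```text
t 16.9 pos [0.5425 0.0297 0.0515] turn [0.02 0.08 0.11] shift [2.9 1.5 1.5] F [-0.7 -0.2 -1.5] w 0.0225 gf 60.9
scraper_grip [(array([333.8, 183. ]), 0.6, array([0.5547, 0.031 , 0.0875]))]
scraper_grip []
scraper_blade [(array([297.8, 198.2]), 0.7, array([0.4297, 0.0266, 0.0875]))]
scraper_blade []
tray_grip_seat [(array([331.7, 206. ]), 0.94, array([0.5416, 0.0185, 0.0125]))]
tray_grip_seat []
tray_blade_seat [(array([298.4, 216.1]), 0.75, array([0.4333, 0.0321, 0.0125]))]
tray_blade_seat []
```

View pics/g5.png

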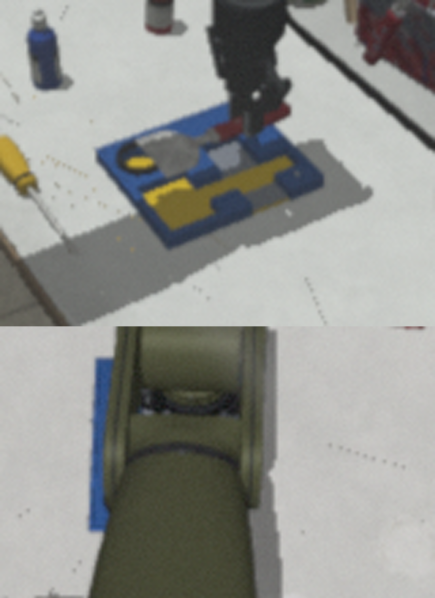

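The scraper is held level and aligned above the tray (scene crop, handle at (255,120), blade at (180,155)). The top camera is blocked. I'll fit the held scraper in the scene view against the tray in the same view.

```bash
cat >> fit.py <<'E'
def scr_h(h,tray=None):
    def L(p,q,roi):
        k=1e-3; r=lambda a,b,c,d,z:place(q,np.array(rect(a,b,c,d,z+h*1e3))*k)
        base,n=tray_layers(p,tray,roi)
        lab=base.copy()
        lab[mask(p,[r(-116,-63,-35.5,35.5,8)],roi)>0]=n
        lab[mask(p,[r(-64,-36,-8,8,8)],roi)>0]=n+1
        lab[hull(p,np.vstack([r(-37,56,-12,12,4),r(-37,56,-12,12,13)]),roi)>0]=n+2
        return lab,n+3
    return L
E
python3 - <<'E'
from fit import *
np.set_printoptions(precision=4,suppress=True)
p=env.capture("scene");s=env.get_state();print(s["eef_pos"],s["time"])
px=p["pixels"].astype(int);h=s["eef_pos"][2]+.028
qt=np.array([.5151,.064,-.0255])
# robust: compare red-handle ends by mask, blade by fit with ROI at blade
q0=np.array([.5425,.0297,-.022])
X=place(q0,[[-.116,-.036,h],[-.116,.036,h],[-.037,-.036,h],[-.037,.036,h]])
for m in(4,7): print("blade fit",fit([(p,roi_of(p,X,m))],scr_h(h,qt),q0))
red=((px[...,2]>1.6*px[...,1])&(px[...,2]>1.6*px[...,0])).astype(np.uint8)
roi=np.zeros_like(red);roi[165:200,310:360]=1;red*=roi
ys,xs=np.nonzero(red);print("red cols",xs.min(),xs.max(),"rows",ys.min(),ys.max(),len(xs))
for x in(-.037,.056):print(proj(p,place(q0,[[x,-.012,h+.0085],[x,0,h+.0085],[x,.012,h+.0085]])).round(1).tolist())
for r in range(165,200):
    if red[r].any(): c=np.nonzero(red[r])[0]; print(r,c.min(),c.max(),end="; ")
E
```

```text
[0.5431 0.029  0.0523] 17.45
blade fit (array([0.5389, 0.0316, 0.0039]), np.float64(10.71312950433446))
blade fit (array([0.5394, 0.0327, 0.0191]), np.float64(11.854236874427441))
red cols 322 345 rows 179 189 24
[[321.9, 190.5], [319.8, 188.3], [317.6, 186.0]]
[[348.8, 180.5], [346.6, 178.3], [344.4, 176.2]]
179 344 345; 180 343 345; 181 343 343; 182 339 342; 183 339 341; 185 326 326; 186 324 327; 187 322 325; 188 322 326; 189 324 324;
```

Emit:
{"name": "arm_command", "arguments": {
  "deltas": [
    [2.3, 1, 0, 0, 0, 0.1, 10],
    [0, 0, 15, 0, 0, 0, 10],
    [0, 0, 15, 0, 0, 0, 10],
    [0, 0, 15, 0, 0, 0, 10],
    [0, 0, 11, 0, 0, 0, 10],
    [0, 0, 0, 0, 0, 0, 10],
    [0, 0, 0, 0, 0, 0, 10]
  ]
}}

```text
time: 18.15
eef_pos: [0.545, 0.0283, -0.0044]
tcp_rot: [[1.0, -0.026, -0.001], [-0.026, -1.0, -0.0], [-0.001, 0.0, -1.0]]
wrist_force: [0.1, -0.6, 0.1]
width: 0.0224
gripper_force: 60.9
```

```bash
python3 - <<'E'
from fit import *
np.set_printoptions(precision=4,suppress=True)
p=env.capture("scene");s=env.get_state();e=s["eef_pos"]
togo([.5454,.0281,-.024],-91.4)
h=e[2]+.028
qt=np.array([.5151,.064,-.0255]);q0=np.array([e[0],e[1],-.024])
X=place(q0,[[-.116,-.036,h],[-.116,.036,h],[-.037,-.036,h],[-.037,.036,h]])
for m in(4,7): print("blade fit",fit([(p,roi_of(p,X,m))],scr_h(h,qt),q0))
for k,z in(("scraper_grip",h+.0085),("scraper_blade",h+.008),("tray_grip_seat",.0125),("tray_blade_seat",.012)):
    print(k,[(np.array(m["uv"]),m["score"],atz(p,m["uv"],z)) for m in env.mark_of(p,k)[:2]])
im=p["pixels"].copy()
im=cv2.resize(p["pixels"][160:240,265:375],None,fx=7,fy=7,interpolation=cv2.INTER_CUBIC)
f=lambda X:np.round((proj(p,X)-[264.5,159.5])*7*16).astype(np.int32)
for X,c in((place(q0,np.array([[-.116,-.0355,.008+h],[-.063,-.0355,.008+h],[-.063,.0355,.008+h],[-.116,.0355,.008+h]])),(0,255,0)),(place(q0,np.array(rect(-.037,.056,-.012,.012,h+.0085))),(0,255,0)),(place(qt,np.array(rect(-.09,-.029,-.0755,.0035,.018))),(255,0,255)),(place(qt,np.array(rect(-.029,.09,-.052,-.02,.018))),(255,0,255))):
    cv2.polylines(im,[f(X)],True,c,1,shift=4)
cv2.imwrite("pics/g6.png",im)
E
```

```text
t 18.2 pos [ 0.5457  0.0283 -0.0036] turn [ 0.   -0.02 -0.08] shift [-0.3  0.2 20.4] F [ 0.2  0.6 -0.8] w 0.0226 gf 60.9
blade fit (array([0.5408, 0.0302, 0.005 ]), np.float64(11.072763590065195))
blade fit (array([ 0.5404,  0.028 , -0.0219]), np.float64(12.122794151994613))
scraper_grip [(array([331.9, 196.7]), 0.84, array([0.5523, 0.0348, 0.0329]))]
scraper_blade [(array([300.3, 211.8]), 0.75, array([0.4368, 0.0264, 0.0324]))]
tray_grip_seat [(array([331.9, 203.9]), 0.89, array([0.5474, 0.0263, 0.0125]))]
tray_blade_seat [(array([298.4, 214.5]), 0.68, array([0.437 , 0.0386, 0.012 ]))]
```

View pics/g6.png

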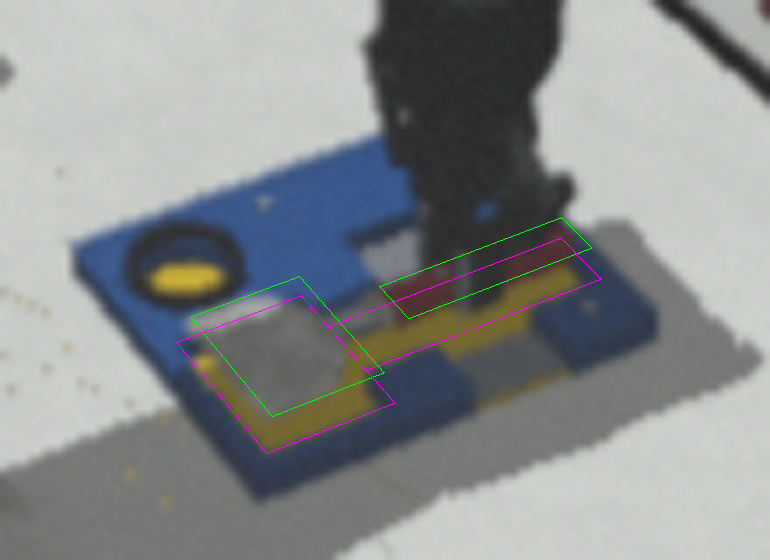

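The overlay shows the held scraper (blade corner at (188,320), handle end at (578,240)) matching the predicted outline within about a pixel. It is just over the cutout, so I'll lower it with force checks.

Emit:
{"name": "arm_command", "arguments": {
  "deltas": [
    [0.7, 0, 2, 0, 0, 0, 10],
    [0, 0, 2, 0, 0, 0, 10],
    [0, 0, 2, 0, 0, 0, 10],
    [0, 0, 2, 0, 0, 0, 10],
    [0, 0, 0, 0, 0, 0, 10]
  ]
}}

```text
time: 18.9
eef_pos: [0.5457, 0.0283, -0.0123]
tcp_rot: [[1.0, -0.026, -0.001], [-0.026, -1.0, 0.0], [-0.001, -0.0, -1.0]]
wrist_force: [-0.1, 0.1, -0.8]
width: 0.022
gripper_force: 60.9
```

Emit:
{"name": "arm_command", "arguments": {
  "deltas": [
    [0, 0, 2, 0, 0, 0, 10],
    [0, 0, 2, 0, 0, 0, 10],
    [0, 0, 2, 0, 0, 0, 10],
    [0, 0, 0, 0, 0, 0, 10]
  ]
}}

```text
time: 19.3
eef_pos: [0.5457, 0.0283, -0.0182]
tcp_rot: [[1.0, -0.026, -0.001], [-0.026, -1.0, 0.0], [-0.001, -0.0, -1.0]]
wrist_force: [-0.0, -0.3, -1.0]
width: 0.0221
gripper_force: 60.9
```

Emit:
{"name": "arm_command", "arguments": {
  "deltas": [
    [0, 0, 2, 0, 0, 0, 10],
    [0, 0, 2, 0, 0, 0, 10],
    [0, 0, 0, 0, 0, 0, 10]
  ]
}}

```text
time: 19.6
eef_pos: [0.5458, 0.0283, -0.0221]
tcp_rot: [[1.0, -0.026, -0.001], [-0.026, -1.0, 0.0], [-0.001, -0.0, -1.0]]
wrist_force: [0.1, 0.2, -0.6]
width: 0.0224
gripper_force: 60.9
```

Emit:
{"name": "arm_command", "arguments": {
  "deltas": [
    [0, 0, 1, 0, 0, 0, 10],
    [0, 0, 1, 0, 0, 0, 10],
    [0, 0, 0, 0, 0, 0, 10]
  ]
}}

```text
time: 19.9
eef_pos: [0.5462, 0.0283, -0.0235]
tcp_rot: [[1.0, -0.026, 0.0], [-0.026, -1.0, 0.0], [0.0, -0.0, -1.0]]
wrist_force: [-1.1, 0.6, 0.7]
width: 0.0223
gripper_force: 61.1
```

It seated on the floor with no lateral resistance. I'll release and lift.

Emit:
{"name": "arm_command", "arguments": {
  "deltas": [
    [0, 0, 0, 0, 0, 0, 45],
    [0, 0, 0, 0, 0, 0, 45],
    [0, 0, 0, 0, 0, 0, 45],
    [0, 0, -10, 0, 0, 0, 45],
    [0, 0, -30, 0, 0, 0, 60],
    [0, 0, -40, 0, 0, 0, 90],
    [0, 0, -45, 0, 0, 0, 90],
    [0, 0, -45, 0, 0, 0, 90],
    [0, 0, 0, 0, 0, 0, 90]
  ]
}}

```text
time: 20.8
eef_pos: [0.5513, 0.0281, 0.1559]
tcp_rot: [[1.0, -0.026, 0.016], [-0.026, -1.0, -0.001], [0.016, 0.0, -1.0]]
wrist_force: [2.2, -0.1, 1.0]
width: 0.0769
gripper_force: 0.0
```

Emit:
{"name": "arm_command", "arguments": {
  "deltas": [
    [0, -40, 0, 0, 0, 0, 90],
    [0, -40, 0, 0, 0, 0, 90],
    [0, -40, 0, 0, 0, 0, 90],
    [0, -40, 0, 0, 0, 0, 90],
    [0, -40, 0, 0, 0, 0, 90],
    [0, 0, 0, 0, 0, 0, 90]
  ]
}}

```text
time: 21.4
eef_pos: [0.5509, 0.2322, 0.1466]
tcp_rot: [[1.0, -0.021, 0.0], [-0.021, -1.0, 0.001], [0.0, -0.001, -1.0]]
wrist_force: [0.2, -0.9, -0.2]
width: 0.0767
gripper_force: 0.0
```

```bash
python3 - <<'E'
from fit import *
np.set_printoptions(precision=4,suppress=True)
togo([.614,.343,.03],0)
ps=[env.capture(n) for n in("scene","top")]
for k,z in(("scraper_grip",.0125),("scraper_blade",.012),("tray_grip_seat",.0125),("tray_blade_seat",.012),("red_bottle_center",.056)):
    for p in ps: print(k,[(np.array(m["uv"]),m["score"],atz(p,m["uv"],z)) for m in env.mark_of(p,k)[:1]])
a=ps[0]["pixels"][170:235,265:365];b=ps[1]["pixels"][165:260,260:360]
cv2.imwrite("pics/g7.png",cv2.resize(np.vstack([a,b]),None,fx=3.7,fy=3.7,interpolation=cv2.INTER_CUBIC))
# bottle fit: red/white silhouettes via cylinders
def bot(p,q,roi):
    a=np.linspace(0,2*np.pi,32,endpoint=False);c=lambda r,z:np.c_[q[0]+r*np.cos(a),q[1]+r*np.sin(a),0*a+z]
    lab=hull(p,np.vstack([c(.0185,0),c(.0185,.02)]),roi)
    lab[hull(p,np.vstack([c(.0185,.018),c(.0185,.05)]),roi)>0]=2
    lab[hull(p,np.vstack([c(.0185,.05),c(.0185,.082),c(.012,.088)]),roi)>0]=3
    lab[hull(p,np.vstack([c(.009,.088),c(.006,.112)]),roi)>0]=4
    return lab,5
for nm,q0 in(("red",[.614,.343,0]),("blue",[.431,.307,0])):
  for vs in([ps[0]],[ps[1]],ps):
    X=[[q0[0],q0[1],z] for z in(0,.112)]
    print(nm,fit([(p,roi_of(p,X,9)) for p in vs],bot,np.array(q0)))
E
```

```text
t 21.4 pos [0.5509 0.2322 0.1466] turn [ -0.04  -0.09 -91.21] shift [110.8  63.1 116.6] F [ 0.2 -0.9 -0.2] w 0.0767 gf 0.0
scraper_grip [(array([333.2, 200.3]), 0.85, array([0.56  , 0.0382, 0.0125]))]
scraper_grip [(array([312.7, 199.1]), 0.58, array([0.5457, 0.0287, 0.0125]))]
scraper_blade [(array([300.1, 216.2]), 0.81, array([0.4376, 0.0296, 0.012 ]))]
scraper_blade [(array([313. , 233.4]), 0.87, array([0.4384, 0.0279, 0.012 ]))]
tray_grip_seat [(array([333.1, 205.3]), 0.94, array([0.547 , 0.019 , 0.0125]))]
tray_grip_seat [(array([314.9, 199.1]), 0.87, array([0.5457, 0.0219, 0.0125]))]
tray_blade_seat [(array([297.1, 217.2]), 0.84, array([0.4279, 0.0305, 0.012 ]))]
tray_blade_seat [(array([313.4, 236.3]), 0.65, array([0.4295, 0.0267, 0.012 ]))]
red_bottle_center [(array([297.1, 138.2]), 0.64, array([0.6051, 0.3354, 0.056 ]))]
red_bottle_center []
red (array([0.6157, 0.3423, 0.0339]), np.float64(41.15354877011876))
red (array([0.6096, 0.3344, 0.0727]), np.float64(23.662464391109083))
red (array([0.6152, 0.3422, 0.0359]), np.float64(65.09661840419469))
blue (array([0.4278, 0.2952, 0.0781]), np.float64(9.752477197050325))
blue (array([0.4487, 0.294 , 0.0196]), np.float64(2.1294639604676506))
blue (array([0.4273, 0.2955, 0.0836]), np.float64(12.809486992911168))
```

View pics/g7.png

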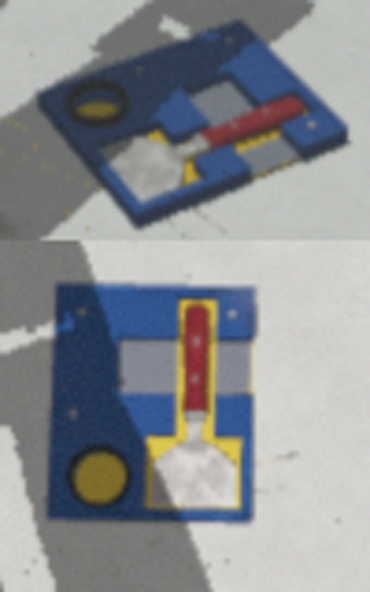

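Both views show the scraper seated in its cutout: in the lower crop the handle centre at x≈198 sits in a slot running 180–217, with yellow margin all round. Next I'll refine the red bottle's position from the clean start images.

```bash
python3 - <<'E'
from fit import *
np.set_printoptions(precision=4,suppress=True)
ps=[]
for n in("scene","top"):
    p=dict(env.capture(n));p["pixels"]=cv2.imread(f"pics/{n}0.png");ps.append(p)
a=np.linspace(0,2*np.pi,32,endpoint=False)
def bot(p,q,roi):
    c=lambda r,z:np.c_[q[0]+r*np.cos(a),q[1]+r*np.sin(a),0*a+z]
    lab=hull(p,np.vstack([c(.0185,0),c(.0185,.078),c(.012,.088)]),roi)
    lab[hull(p,np.vstack([c(.0185,.02),c(.0185,.05)]),roi)>0]=2
    lab[hull(p,np.vstack([c(.009,.088),c(.006,.112)]),roi)>0]=3
    return lab,4
# red-pixel centroid check and fit
for nm,q0 in(("red",[.614,.343,0]),("blue",[.431,.307,0])):
  for vs in([ps[0]],[ps[1]],ps):
    X=[[q0[0],q0[1],z] for z in(0,.112)]
    b=min((fit([(p,roi_of(p,X,8)) for p in vs],bot,np.array(q0)+d) for d in([0,0,0],[.006,-.004,0],[-.008,.004,0])),key=lambda r:r[1])
    print(nm,b[0][:2],b[1])
E
```

```text
red [0.6141 0.3424] 20.750741269297233
red [0.6144 0.3434] 11.122005285056439
red [0.6144 0.3428] 32.00188827589981
blue [0.435  0.3113] 10.688819620281448
blue [0.4377 0.3111] 13.743187938498496
blue [0.4366 0.3132] 25.310091550673405
```

Emit:
{"name": "arm_command", "arguments": {
  "deltas": [
    [15.3, -28, 0, 0, 0, 0, 95],
    [15.3, -28, 0, 0, 0, 0, 95],
    [15.3, -28, 0, 0, 0, 0, 95],
    [15.3, -28, 0, 0, 0, 0, 95],
    [0, 0, 0, 0, 0, 0, 95],
    [0, 0, 0, 0, 0, 0, 95]
  ],
  "force": 30
}}

```text
time: 22.7
eef_pos: [0.6151, 0.3388, 0.1456]
tcp_rot: [[1.0, -0.025, -0.001], [-0.025, -1.0, -0.001], [-0.001, 0.001, -1.0]]
wrist_force: [-0.3, 0.3, 0.3]
width: 0.0813
gripper_force: 0.0
```

```bash
python3 - <<'E'
from h import *
togo([.6144,.3428,.045],-91.2)
E
```

```text
t 22.7 pos [0.6151 0.3388 0.1456] turn [ 0.05  0.05 -0.23] shift [ -0.8  -4.  100.6] F [-0.3  0.3  0.3] w 0.0813 gf 0.0
```

Emit:
{"name": "arm_command", "arguments": {
  "deltas": [
    [-0.7, -4, 0, 0, 0, 0, 95],
    [0, 0, 20, 0, 0, 0, 95],
    [0, 0, 20, 0, 0, 0, 95],
    [0, 0, 20, 0, 0, 0, 95],
    [0, 0, 15, 0, 0, 0, 95],
    [0, 0, 10, 0, 0, 0, 95],
    [0, 0, 6, 0, 0, 0, 95],
    [0, 0, 3, 0, 0, 0, 95],
    [0, 0, 0, 0, 0, 0, 95]
  ]
}}

```text
time: 23.6
eef_pos: [0.615, 0.3427, 0.0525]
tcp_rot: [[1.0, -0.026, 0.0], [-0.026, -1.0, 0.0], [0.0, -0.0, -1.0]]
wrist_force: [-1.1, 0.1, -0.0]
width: 0.081
gripper_force: 0.0
```

Emit:
{"name": "arm_command", "arguments": {
  "deltas": [
    [0, 0, 3, 0, 0, 0, 95],
    [0, 0, 3, 0, 0, 0, 95],
    [0, 0, 0, 0, 0, 0, 95]
  ]
}}

```text
time: 23.9
eef_pos: [0.6146, 0.3426, 0.046]
tcp_rot: [[1.0, -0.026, -0.0], [-0.026, -1.0, -0.0], [-0.0, 0.0, -1.0]]
wrist_force: [0.3, 0.7, 0.5]
width: 0.081
gripper_force: 0.0
```

Emit:
{"name": "arm_command", "arguments": {
  "deltas": [
    [0, 0, 2, 0, 0, 0, 95],
    [0, 0, 2, 0, 0, 0, 95],
    [0, 0, 2, 0, 0, 0, 95],
    [0, 0, 0, 0, 0, 0, 95]
  ]
}}

```text
time: 24.3
eef_pos: [0.6144, 0.3425, 0.0397]
tcp_rot: [[1.0, -0.026, -0.001], [-0.026, -1.0, -0.0], [-0.001, 0.0, -1.0]]
wrist_force: [-1.0, -0.0, -0.3]
width: 0.0811
gripper_force: 0.0
```

Emit:
{"name": "arm_command", "arguments": {
  "deltas": [
    [0, 0, 2, 0, 0, 0, 95],
    [0, 0, 2, 0, 0, 0, 95],
    [0, 0, 2, 0, 0, 0, 95],
    [0, 0, 0, 0, 0, 0, 95]
  ]
}}

```text
time: 24.7
eef_pos: [0.6144, 0.3424, 0.0337]
tcp_rot: [[1.0, -0.026, -0.001], [-0.026, -1.0, -0.0], [-0.001, 0.0, -1.0]]
wrist_force: [0.2, -1.1, -0.1]
width: 0.0812
gripper_force: 0.0
```

```bash
python3 - <<'E'
from h import *
togo([.6144,.3428,.020],-91.2)
E
```

```text
t 24.7 pos [0.6144 0.3424 0.0337] turn [ 0.02  0.04 -0.28] shift [-0.  -0.4 13.7] F [ 0.2 -1.1 -0.1] w 0.0812 gf 0.0
```

Emit:
{"name": "arm_command", "arguments": {
  "deltas": [
    [0, 0, 2, 0, 0, 0, 95],
    [0, 0, 2, 0, 0, 0, 95],
    [0, 0, 0, 0, 0, 0, 95]
  ]
}}

```text
time: 25.0
eef_pos: [0.6145, 0.3425, 0.0297]
tcp_rot: [[1.0, -0.026, -0.001], [-0.026, -1.0, -0.0], [-0.001, 0.0, -1.0]]
wrist_force: [1.0, 0.3, -0.6]
width: 0.0811
gripper_force: 0.0
```

Emit:
{"name": "arm_command", "arguments": {
  "deltas": [
    [0, 0, 2, 0, 0, 0, 95],
    [0, 0, 2, 0, 0, 0, 95],
    [0, 0, 0, 0, 0, 0, 95]
  ]
}}

```text
time: 25.3
eef_pos: [0.6144, 0.3425, 0.0257]
tcp_rot: [[1.0, -0.026, -0.001], [-0.026, -1.0, -0.0], [-0.001, 0.0, -1.0]]
wrist_force: [-0.4, -0.3, -0.8]
width: 0.0813
gripper_force: 0.0
```

Emit:
{"name": "arm_command", "arguments": {
  "deltas": [
    [0, 0, 2, 0, 0, 0, 95],
    [0, 0, 2, 0, 0, 0, 95],
    [0, 0, 2, 0, 0, 0, 95],
    [0, 0, 0, 0, 0, 0, 95]
  ]
}}

```text
time: 25.7
eef_pos: [0.6144, 0.3424, 0.0197]
tcp_rot: [[1.0, -0.026, -0.001], [-0.026, -1.0, -0.0], [-0.001, 0.0, -1.0]]
wrist_force: [-1.0, 1.0, 0.1]
width: 0.0812
gripper_force: 0.0
```

Emit:
{"name": "arm_command", "arguments": {
  "deltas": [
    [0, 0, 0, 0, 0, 0, 60],
    [0, 0, 0, 0, 0, 0, 48],
    [0, 0, 0, 0, 0, 0, 48],
    [0, 0, 0, 0, 0, 0, 30],
    [0, 0, 0, 0, 0, 0, 30],
    [0, 0, 0, 0, 0, 0, 30],
    [0, 0, 0, 0, 0, 0, 30]
  ],
  "force": 30
}}

```text
time: 26.4
eef_pos: [0.615, 0.3428, 0.0206]
tcp_rot: [[1.0, -0.026, 0.001], [-0.026, -1.0, 0.0], [0.001, -0.0, -1.0]]
wrist_force: [-0.3, 1.0, 1.7]
width: 0.0346
gripper_force: 30.1
```

Gripped. I'll lift and carry it to above the seat.

Emit:
{"name": "arm_command", "arguments": {
  "deltas": [
    [0, 0, -5, 0, 0, 0, 30],
    [0, 0, -10, 0, 0, 0, 30],
    [0, 0, -15, 0, 0, 0, 30],
    [0, 0, -15, 0, 0, 0, 30],
    [0, 0, -10, 0, 0, 0, 30],
    [0, 0, -5, 0, 0, 0, 30],
    [0, 0, 0, 0, 0, 0, 30],
    [0, 0, 0, 0, 0, 0, 30]
  ]
}}

```text
time: 27.2
eef_pos: [0.6144, 0.3425, 0.0799]
tcp_rot: [[1.0, -0.026, -0.001], [-0.026, -1.0, -0.0], [-0.001, 0.0, -1.0]]
wrist_force: [0.2, -0.4, -0.9]
width: 0.0345
gripper_force: 29.8
```

```bash
python3 - <<'E'
from h import *
togo([.4523,.1084,.0797],-91.4)
E
```

```text
t 27.2 pos [0.6144 0.3425 0.0799] turn [ 0.02  0.03 -0.08] shift [-1.563e+02  2.380e+02  2.000e-01] F [ 0.2 -0.4 -0.9] w 0.0345 gf 29.8
```

Emit:
{"name": "arm_command", "arguments": {
  "deltas": [
    [-7, 10, 0, 0, 0, 0, 30],
    [-14, 22, 0, 0, 0, 0, 30],
    [-17.5, 26.5, 0, 0, 0, 0, 30],
    [-17.5, 26.5, 0, 0, 0, 0, 30],
    [-17.5, 26.5, 0, 0, 0, 0, 30],
    [-17.5, 26.5, 0, 0, 0, 0, 30],
    [-17.5, 26.5, 0, 0, 0, 0, 30],
    [-17.5, 26.5, 0, 0, 0, 0, 30],
    [-14, 22, 0, 0, 0, 0, 30],
    [-10, 15, 0, 0, 0, 0, 30],
    [-6.3, 10, 0, 0, 0, 0, 30],
    [0, 0, 0, 0, 0, 0, 30]
  ]
}}

```text
time: 28.4
eef_pos: [0.4511, 0.1077, 0.0796]
tcp_rot: [[1.0, -0.027, -0.001], [-0.027, -1.0, -0.0], [-0.001, 0.0, -1.0]]
wrist_force: [0.1, 0.7, -1.0]
width: 0.0346
gripper_force: 29.9
```

Emit:
{"name": "arm_command", "arguments": {
  "deltas": [
    [0, 0, 5, 0, 0, 0, 30],
    [0, 0, 10, 0, 0, 0, 30],
    [0, 0, 5, 0, 0, 0, 30],
    [0, 0, 3, 0, 0, 0, 30],
    [0, 0, 0, 0, 0, 0, 30],
    [0, 0, 0, 0, 0, 0, 30]
  ]
}}

```text
time: 29.0
eef_pos: [0.4524, 0.1088, 0.0571]
tcp_rot: [[1.0, -0.025, -0.0], [-0.025, -1.0, -0.0], [-0.0, 0.0, -1.0]]
wrist_force: [0.1, 0.0, -0.2]
width: 0.0348
gripper_force: 29.9
```

```bash
python3 - <<'E'
from fit import *
np.set_printoptions(precision=4,suppress=True)
togo([.4523,.1084,.0247],-91.4)
ps=[env.capture(n) for n in("scene","top")]
h=env.get_state()["eef_pos"][2]-.0200
for p in ps:
  for k,z in(("red_bottle_center",.056+h),("tray_bottle_seat",.004)):
    print(k,[(np.array(m["uv"]),m["score"],atz(p,m["uv"],z)) for m in env.mark_of(p,k)[:1]])
p=ps[0];px=p["pixels"].astype(int)
red=(px[...,2]>1.6*px[...,1])&(px[...,2]>1.6*px[...,0])
ys,xs=np.nonzero(red[150:215,265:315]);print("red px",len(xs),xs.mean()+265,ys.min()+150,ys.max()+150)
e=env.get_state()["eef_pos"]
print("pred bottom/mid axis",proj(p,[[e[0],e[1],h],[e[0],e[1],h+.056]]),"bore top",proj(p,[place([.5151,.064,-.0255],[[-.065,.042,.026]])[0]]))
for r in range(ys.min()+150,ys.max()+151):
    c=np.nonzero(red[r,265:315])[0]+265
    if len(c)>2: print(r,c.min(),c.max(),end="; ")
E
```

```text
t 29.0 pos [0.4524 0.1088 0.0571] turn [ 0.    0.02 -0.06] shift [-0.1  0.5 32.4] F [ 0.1  0.  -0.2] w 0.0348 gf 29.9
red_bottle_center [(array([289. , 180.6]), 0.56, array([0.4441, 0.1026, 0.0935]))]
tray_bottle_seat [(array([289. , 203.4]), 0.86, array([0.442 , 0.1047, 0.004 ]))]
red_bottle_center []
tray_bottle_seat [(array([287. , 229.2]), 0.77, array([0.4526, 0.1085, 0.004 ]))]
red px 8 287.125 172 177
pred bottom/mid axis [[291.0449 193.1362]
 [290.4917 178.5814]] bore top [[290.9359 196.3789]]
```

The bottle and seat marks agree within about 2 mm. I'll lower it with force checks.

Emit:
{"name": "arm_command", "arguments": {
  "deltas": [
    [0, 0.5, 5, 0, 0, 0, 30],
    [0, 0, 4, 0, 0, 0, 30],
    [0, 0, 2, 0, 0, 0, 30],
    [0, 0, 2, 0, 0, 0, 30],
    [0, 0, 0, 0, 0, 0, 30]
  ]
}}

```text
time: 29.8
eef_pos: [0.452, 0.1081, 0.0438]
tcp_rot: [[1.0, -0.026, -0.001], [-0.026, -1.0, -0.0], [-0.001, 0.0, -1.0]]
wrist_force: [0.1, -0.3, -0.5]
width: 0.0344
gripper_force: 29.9
```

Emit:
{"name": "arm_command", "arguments": {
  "deltas": [
    [0, 0, 2, 0, 0, 0, 30],
    [0, 0, 2, 0, 0, 0, 30],
    [0, 0, 0, 0, 0, 0, 30]
  ]
}}

```text
time: 30.1
eef_pos: [0.4521, 0.1082, 0.0399]
tcp_rot: [[1.0, -0.026, -0.001], [-0.026, -1.0, -0.0], [-0.001, 0.0, -1.0]]
wrist_force: [-0.2, 0.8, -1.3]
width: 0.0352
gripper_force: 29.9
```

Emit:
{"name": "arm_command", "arguments": {
  "deltas": [
    [0, 0, 2, 0, 0, 0, 30],
    [0, 0, 2, 0, 0, 0, 30],
    [0, 0, 2, 0, 0, 0, 30],
    [0, 0, 0, 0, 0, 0, 30]
  ]
}}

```text
time: 30.5
eef_pos: [0.452, 0.1082, 0.0338]
tcp_rot: [[1.0, -0.026, -0.001], [-0.026, -1.0, -0.0], [-0.001, 0.0, -1.0]]
wrist_force: [0.4, -0.5, -0.2]
width: 0.0345
gripper_force: 29.9
```

Emit:
{"name": "arm_command", "arguments": {
  "deltas": [
    [0, 0, 2, 0, 0, 0, 30],
    [0, 0, 2, 0, 0, 0, 30],
    [0, 0, 2, 0, 0, 0, 30],
    [0, 0, 0, 0, 0, 0, 30]
  ]
}}

```text
time: 30.9
eef_pos: [0.452, 0.1082, 0.0278]
tcp_rot: [[1.0, -0.026, -0.001], [-0.026, -1.0, -0.0], [-0.001, 0.0, -1.0]]
wrist_force: [-0.1, -0.2, -0.2]
width: 0.0344
gripper_force: 29.9
```

Emit:
{"name": "arm_command", "arguments": {
  "deltas": [
    [0, 0, 1.5, 0, 0, 0, 30],
    [0, 0, 1, 0, 0, 0, 30],
    [0, 0, 0, 0, 0, 0, 30]
  ]
}}

```text
time: 31.2
eef_pos: [0.4522, 0.1082, 0.0255]
tcp_rot: [[1.0, -0.026, -0.0], [-0.026, -1.0, -0.0], [-0.0, 0.0, -1.0]]
wrist_force: [0.7, 0.1, -1.1]
width: 0.0346
gripper_force: 29.9
```

Emit:
{"name": "arm_command", "arguments": {
  "deltas": [
    [0, 0, 1, 0, 0, 0, 30],
    [0, 0, 0.7, 0, 0, 0, 30],
    [0, 0, 0, 0, 0, 0, 30]
  ]
}}

```text
time: 31.5
eef_pos: [0.4527, 0.1082, 0.0246]
tcp_rot: [[1.0, -0.026, 0.001], [-0.026, -1.0, 0.0], [0.001, -0.0, -1.0]]
wrist_force: [-1.7, -0.3, 3.6]
width: 0.0345
gripper_force: 30.3
```

Emit:
{"name": "arm_command", "arguments": {
  "deltas": [
    [0, 0, 0, 0, 0, 0, 50],
    [0, 0, 0, 0, 0, 0, 60],
    [0, 0, 0, 0, 0, 0, 70],
    [0, 0, 0, 0, 0, 0, 85],
    [0, 0, 0, 0, 0, 0, 85],
    [0, 0, -10, 0, 0, 0, 85],
    [0, 0, -20, 0, 0, 0, 85],
    [0, 0, -30, 0, 0, 0, 85],
    [0, 0, -40, 0, 0, 0, 85],
    [0, 0, -40, 0, 0, 0, 85],
    [0, 0, 0, 0, 0, 0, 85]
  ]
}}

```text
time: 32.6
eef_pos: [0.4566, 0.1087, 0.1721]
tcp_rot: [[1.0, -0.026, 0.013], [-0.026, -1.0, 0.002], [0.013, -0.002, -1.0]]
wrist_force: [0.5, -0.1, 0.4]
width: 0.0726
gripper_force: 0.0
```

Emit:
{"name": "arm_command", "arguments": {
  "deltas": [
    [-5, 40, 0, 0, 0, 0, 85],
    [0, 40, 0, 0, 0, 0, 85],
    [0, 40, 0, 0, 0, 0, 85],
    [0, 40, 0, 0, 0, 0, 85],
    [0, 40, 0, 0, 0, 0, 85],
    [0, 40, 0, 0, 0, 0, 85],
    [0, 40, 0, 0, 0, 0, 85],
    [0, 30, 0, 0, 0, 0, 85],
    [0, 0, 0, 0, 0, 0, 85],
    [0, 0, 0, 0, 0, 0, 85]
  ]
}}

```text
time: 33.6
eef_pos: [0.4391, -0.2018, 0.1639]
tcp_rot: [[1.0, -0.027, -0.0], [-0.027, -1.0, 0.001], [-0.0, -0.001, -1.0]]
wrist_force: [-0.3, 0.8, -0.2]
width: 0.0727
gripper_force: 0.0
```

```bash
python3 - <<'E'
from fit import *
np.set_printoptions(precision=4,suppress=True)
ps=[env.capture(n) for n in("scene","top")]
print(env.get_state()["eef_pos"],env.get_state()["time"])
seat=[.4523,.1084]
for i,p in enumerate(ps):
  for k,z in(("red_bottle_center",.060),("blue_bottle_center",.055),("tray_bottle_seat",.004),("scraper_grip",.0125),("scraper_blade",.012)):
    print(i,k,[(np.array(m["uv"]).round(1),m["score"],atz(p,m["uv"],z)) for m in env.mark_of(p,k)[:1]])
  print("box",env.find_in(p,"red_bottle_center")[:1],"pred bottom/top",proj(p,[[*seat,.004],[*seat,.116]]).round(1).tolist(), "if up 8:",proj(p,[[*seat,.124]]).round(1))
a=np.linspace(0,2*np.pi,32,endpoint=False)
qt=[.5163,.0648,-.0245]
def bot(p,q,roi):
    lab,n=tray_layers(p,qt,roi);h=.004+q[2]*.1
    c=lambda r,z:np.c_[q[0]+r*np.cos(a),q[1]+r*np.sin(a),0*a+z+h]
    lab[hull(p,np.vstack([c(.0185,.022),c(.0185,.078),c(.012,.088)]),roi)>0]=n
    lab[hull(p,np.vstack([c(.0185,.022),c(.0185,.05)]),roi)>0]=n+1
    lab[hull(p,np.vstack([c(.009,.088),c(.006,.112)]),roi)>0]=n+2
    return lab,n+3
X=[[*seat,0],[*seat,.116]]
for vs in(ps[:1],ps[1:],ps):
  r=fit([(p,roi_of(p,X,9)) for p in vs],bot,np.array([*seat,0.]));print("bottle x,y, height err mm",r[0]*[1,1,100],r[1])
for h in(.004,.008,.014):
  for p in ps: print("scraper h",h,fit([(p,roi_of(p,place([.5454,.0281,-.0245],[[-.116,-.036,h],[.056,.036,h]]),6))],scr_h(h,qt),np.array([.5454,.0281,-.0245])))
E
```

```text
[ 0.4392 -0.2008  0.1639] 33.7
0 red_bottle_center [(array([289.9, 190.6]), 0.67, array([0.4428, 0.097 , 0.06  ]))]
0 blue_bottle_center [(array([256.5, 154.6]), 0.71, array([0.443, 0.321, 0.055]))]
0 tray_bottle_seat [(array([288.5, 200.1]), 0.77, array([0.4482, 0.119 , 0.004 ]))]
0 scraper_grip [(array([333.4, 200.5]), 0.87, array([0.56  , 0.0371, 0.0125]))]
0 scraper_blade [(array([299.6, 217.6]), 0.61, array([0.4333, 0.0251, 0.012 ]))]
box [{'box': [287.4, 172.4, 10.0, 30.9], 'score': 0.56}] pred bottom/top [[291.3, 201.6], [290.2, 172.6]] if up 8: [[290.2 170.4]]
1 red_bottle_center [(array([287.1, 226.2]), 0.44, array([0.4552, 0.1037, 0.06  ]))]
1 blue_bottle_center [(array([217.5, 233.8]), 0.65, array([0.4342, 0.3086, 0.055 ]))]
1 tray_bottle_seat [(array([283.3, 229.2]), 0.65, array([0.4526, 0.1199, 0.004 ]))]
1 scraper_grip [(array([313.2, 200.7]), 0.61, array([0.5406, 0.0272, 0.0125]))]
1 scraper_blade [(array([313.4, 234.7]), 0.64, array([0.4344, 0.0267, 0.012 ]))]
box [{'box': [281.4, 219.5, 8.6, 14.4], 'score': 0.66}] pred bottom/top [[287.0, 229.3], [283.8, 224.9]] if up 8: [[283.5 224.5]]
bottle x,y, height err mm [ 0.4532  0.106  -6.1179] 9.731507736547496
bottle x,y, height err mm [ 0.4581  0.1069 -1.3351] 9.025949513646959
bottle x,y, height err mm [ 0.457   0.1089 -7.1334] 20.54237914454169
scraper h 0.004 (array([ 0.5431,  0.0278, -0.0275]), np.float64(13.518350518451799))
scraper h 0.004 (array([ 0.5435,  0.0288, -0.0219]), np.float64(11.23323584023347))
scraper h 0.008 (array([0.5397, 0.0263, 0.0045]), np.float64(14.59057480169203))
scraper h 0.008 (array([ 0.543 ,  0.0289, -0.0164]), np.float64(10.941877946752381))
scraper h 0.014 (array([ 0.5372,  0.0188, -0.0179]), np.float64(16.769742200146045))
scraper h 0.014 (array([ 0.5419,  0.0287, -0.0218]), np.float64(11.032290739948621))
```

Contact heights and fits agree: the bottle touched the seat floor about 4.5 mm above its pick height, stands upright and released, and the scraper fits best at the cutout's floor height. I'll hand in.

```bash
python3 -c "
from bench import env
print(env.finish_job())"
```

```text
the job is handed in; nothing more can be done
None
```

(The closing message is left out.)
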